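# Feeler-gauge check of two locker lids

## Task

One of the two sloping-front lockers has a proper gap between its lids, the other is too tight. Take the orange-handled feeler gauge out of its stand, try its blade gently in the gaps without forcing it, and leave it standing in the gap that it enters all the way, with its guard down on the lids; then slide the red bolt on top of that same locker fully home. Leave the other locker's bolt alone and do not disturb the jar, the mug or the roll of tape.

Things in the scene. Friction and masses are not known exactly. Their poses are not given: they have to be found in the camera images.
- gauge_grip (a point): Middle of the feeler gauge's orange handle: 18 mm (x) by 22 mm (y) by 62 mm (z, its long axis, pointing away from the blade); the handle's top is 26 mm above this point, its foot 36 mm below. The whole gauge weighs about 90 g. At the start it stands upright in its stand, blade down in the slot, guard resting on the block, this point 100 mm above the counter.
- gauge: The feeler gauge; origin at the underside of its dark guard plate (26 mm x by 36 mm y, 4 mm thick), 40 mm below gauge_grip along the gauge's z. From there the steel blade runs down: 4 mm thick (x), 30 mm wide (y), 40 mm long.
- gauge_tip (a point): Centre of the square-cut lower end of the gauge's blade, 80 mm below gauge_grip along the gauge's own z; same axes as the gauge.
- stand_top (a point): Centre of the top of the gauge's stand, a fixed grey block 50 mm (x) by 60 mm (y), 60 mm tall, with a slot 9 mm (x) by 44 mm (y) nearly to its foot. Its y axis runs along the slot.
- locker_a: A sloping-front bench locker, white with two navy lids; fixed. Origin: centre of its underside on the counter, x to its rear, z up. 170 mm wide (y), from 120 mm in front of the origin to 120 mm behind it. Flat roof 138 mm high from x = 41 to 119 mm; before it the lids slope down 25 degrees towards the front. One locker's gap takes the blade, the other's jams it; try them to tell.
- locker_b: Another sloping-front bench locker, white with two navy lids; fixed. Origin: centre of its underside on the counter, x to its rear, z up. 170 mm wide (y), from 120 mm in front of the origin to 120 mm behind it. Flat roof 138 mm high from x = 41 to 119 mm; before it the lids slope down 25 degrees towards the front. One locker's gap takes the blade, the other's jams it; try them to tell.
- gap_a (a point): Middle of the mouth of locker_a's level gap between its lids, at the lids' surface, 100 mm up, at x = -30 mm of the locker. z points square out of the lids (25 deg from vertical, to the locker's front), y along the gap (170 mm long), x up the slope. Bevelled mouth 18 mm wide, narrowing in 10 mm to 9 mm; then, good: 9 mm wide to 50 mm deep; tight: under 2 mm, so the blade stops 10 mm down (push slowly, at about 20 mm/s: a knock of 100 N is forcing it).
- gap_b (a point): Middle of the mouth of locker_b's level gap between its lids, at the lids' surface, 100 mm up, at x = -30 mm of the locker. z points square out of the lids (25 deg from vertical, to the locker's front), y along the gap (170 mm long), x up the slope. Bevelled mouth 18 mm wide, narrowing in 10 mm to 9 mm; then, good: 9 mm wide to 50 mm deep; tight: under 2 mm, so the blade stops 10 mm down (push slowly, at about 20 mm/s: a knock of 100 N is forcing it).
- bolt_a (a joint): Red sliding bolt on the roof of locker_a. Travel in m: 0 to 0.02 at the start (open), 0.06 fully home against a stop. Slides level along the locker's +y; about 1.5 N of friction plus a little drag; stays where it is left.
- bolt_b (a joint): Red sliding bolt on the roof of locker_b. Travel in m: 0 to 0.02 at the start (open), 0.06 fully home against a stop. Slides level along the locker's +y; about 1.5 N of friction plus a little drag; stays where it is left.
- bolt_a_top (a point): Top centre of that bolt's red grip, 192 mm above the counter, 75 mm behind locker_a's origin; moves with the bolt (y = -30 mm of the locker at 0, +30 mm fully home). Grip: 28 mm (x) by 20 mm (y), 40 mm tall, on an aluminium track 40 mm (x) by 110 mm (y) whose top is 152 mm up. Can be pushed on its side with shut fingers.
- bolt_b_top (a point): Top centre of that bolt's red grip, 192 mm above the counter, 75 mm behind locker_b's origin; moves with the bolt (y = -30 mm of the locker at 0, +30 mm fully home). Grip: 28 mm (x) by 20 mm (y), 40 mm tall, on an aluminium track 40 mm (x) by 110 mm (y) whose top is 152 mm up. Can be pushed on its side with shut fingers.
- jar_mid (a point): Middle of a clear jar with a blue cap, 70 mm across, 110 mm tall, loose. Leave alone.
- mug_mid (a point): Middle of a white mug, 80 mm across, 90 mm tall, loose. Leave alone.
- tape_mid (a point): Middle of a roll of red tape lying flat, 96 mm across, 25 mm tall, loose. Leave alone.
There are look-alikes about, which are no part of the job. Of the things shaped like the part that bears stand_top, the grey one is meant.

How it is judged:
By the outcome, as a careful person would: the job done as asked, in the order asked, and still so for the second after the job is handed in, with the robot touching nothing.
It also fails if it takes over 67 s, if anything falls off the work surface, if the arm or the gripper's body presses on something with over 40 N, if the wrist force passes 120 N, or if a joint passes its speed limit or range.

## Robot

A 6-joint arm with a two-finger parallel gripper is mounted at the origin on the work surface. World frame = base frame: x ahead of the robot, y to its left, z up, the work surface at z = 0. Lengths are in m, angles in degrees, forces in N, time in s.
With the tool pointing down it reaches from about 0.375 to 0.9 m from the base axis. Payload 3.1 kg.
Tool frame: the origin (TCP) lies on the centre line of the jaws, within the pads' length; the fingertips stand 14 mm ahead of it and the grasp point (between the pads) lies 5 mm behind it (bot.tips_ahead is the distance from the TCP to the fingertips, in m); z points along the fingers, y is the line along which they close (so a half turn about z gives the same grasp; the last joint's range is limited). The gripper opens to 87 mm and grips with 3 to 60 N. Pads are 19 mm wide; open, the fingers measure 117 mm over their backs; the gripper's body (75 mm by 190 mm) begins 51 mm behind the grasp point.
Start: joints at [63.627, 30.224, 82.088, -0, 67.689, -10.227], TCP at [0.174, 0.6, 0.237] pointing down, gripper open.
Joint ranges: [-176.69, 176.69], [-43.24, 126.21], [12.49, 139.97], [-82, 262], [0, 151.66], [-163.58, 163.58]. Speed limits (degrees/s): [159.86, 159.86, 180, 180, 180, 180].

## Interface

Orientations are given as a 3x3 rotation matrix whose columns are the frame's x, y, z axes.
In Python, from rig import bot gives the robot as it stands.
- The arm moves only by the tool play_rows, never from a script. Its argument "moves" is a list that holds one entry, the list of rows, each a list of 6 numbers: the shift along the tool's x, y, z in mm, then the turn, a rotation vector about the tool's x, y, z in rad. A call has 1 to 5 rows; each row shifts and turns the commanded pose from where the row before left it, along the tool's axes as they then stand; what a row does not reach is not made up. A row lasts 1/10 s, in which the tool goes at most 50 mm and 8.59 degrees, less where a joint would pass 70% of its speed; a pose out of reach is approached as far as the arm can. A call with a gripper value outside its range is refused whole. "fingers" is the opening, from -1 (shut) to 1 (fully open), set as the call begins (left out, the last holds). The fingers move at their own pace and stop on an object; the grip force is fixed at half the most. Time passes only in rows, so rows that do not move let the fingers close. It gives the time, the measured TCP pose, the force, the opening and the grip force at its end, in the units of the state.
- bot.read_state(): the state, without advancing time (a new reading comes with each control period).
- bot.capture(name): name is "side" or "top"; returns a dict with "image" (400x640x3 uint8, blue, green, red), "fx", "fy", "cx", "cy" (pixels), "R" (3x3) and "t" (3): a world point X has camera coordinates R X + t. Camera axes: x right, y down, z forward; pixel columns grow to the right and rows downward; lengths in m; the calibration is good to about 2 mm. A picture is of the moment at which its call begins. There is no depth.
- bot.hand_in(): hands the job in; it is judged then, once.
Trained networks look in a picture, given as the dict that the camera call returned (one of the last four; its "shot" number tells which), for a name from the list of things; names that differ only in an ending like _2 or _b are one class to them, and where a whole thing is asked for, a point or a joint stands for the part that bears it (a point fixed in the world has none). Each returns a list of dicts, best first, with "confidence" (0 to 1); they miss things now and then, are a little off and sometimes report something else, mostly with a low value. They report only what shows in the picture. A call takes as long as a camera call. They do not tell look-alikes from the thing itself.
- bot.search_frame(picture, query): "centre" ([column, row] in pixels, amid what is visible of it).
- bot.silhouettes(picture, query): "pixels" (400x640 bool, what is visible of it) and "centre" ([column, row] in pixels, amid what is visible of it).
- bot.pinpoint(picture, query): "centre" ([column, row] in pixels: a listed point, or the origin of a listed thing).
The state is a dict: "time_s": time; "joint_positions": joint angles; "qvel": joint speeds; "tau": joint torques, N m; "position": TCP position; "tcp_rot": TCP orientation; "force": force on the tool from outside, world axes, zero at the start; "moment": the same for the moment, N m; "opening": opening from 0.0 (shut) to 1.0 (fully open); "grasp_force": force on a finger pad.
Only numpy, scipy, OpenCV 4.12 (cv2) and the standard library are available. Lean on these libraries where they do the work, as an engineer would, in place of code of your own. Each camera call takes 0.05 s, during which the arm holds its last target. There are 200 camera calls.

## Working session

There is one attempt and no reset: what is moved stays moved. The work goes in short steps, Python scripts to look and compute and a tool call to move; the robot and the scene stay as the last step left them, time stands still between calls to the robot, and variables do not carry over. Pictures are saved under pics/ and viewed, at most 10 in all, crops included, and the job is handed in when it is done.

Besides the shell and the picture viewer there is one more tool, called after "Call:" as a command line: name --argument value ..., lists and objects as JSON in quotes. play_rows: Moves the arm, as the interface text tells. Its arguments: {"type":"object","properties":{"moves":{"type":"array","items":{"type":"array","items":{"type":"array","items":{"type":"number"}}}},"fingers":{"type":"number"}},"required":["moves"]}

```bash
mkdir -p pics; ls; cat > look.py <<'E'
from rig import bot
import cv2
for n in("side","top"):
    p=bot.capture(n); cv2.imwrite(f"pics/{n}0.png",p["image"])
    print(n,p["fx"],p["cx"],p["cy"],p["R"],p["t"])
    for q in("gauge_grip","gauge_tip","gauge","stand_top","gap_a","bolt_a_top","locker_a","jar_mid","mug_mid","tape_mid"):
        print(q,[([round(float(c)) for c in d["centre"]],round(d["confidence"],2)) for d in bot.pinpoint(p,q)[:4]])
E
python3 look.py
```

```text
pics
side 499.4862507980838 315.70399120627417 204.60943330614734 [[-0.99392708 -0.1095522   0.01035762]
 [-0.06760667  0.53367042 -0.8429859 ]
 [ 0.0868234  -0.83856675 -0.53783594]] [0.5597244  0.17900982 1.38847108]
gauge_grip [([357, 222], 0.45)]
gauge_tip [([355, 246], 0.7)]
gauge [([357, 237], 0.77), ([358, 222], 0.5)]
stand_top [([382, 260], 0.89), ([358, 235], 0.7), ([356, 219], 0.32)]
gap_a [([315, 272], 0.94)]
bolt_a_top [([298, 159], 0.47)]
locker_a [([300, 303], 0.9), ([319, 216], 0.6)]
jar_mid [([258, 230], 0.86)]
mug_mid [([302, 302], 0.62), ([350, 398], 0.58)]
tape_mid [([350, 172], 0.58), ([356, 247], 0.56)]
top 372.61179898415276 320.2513131103604 200.9118661335595 [[-7.85062227e-04 -9.99792402e-01  2.03601694e-02]
 [-9.84058186e-01 -2.84857107e-03 -1.77823993e-01]
 [ 1.77845074e-01 -2.01751943e-02 -9.83851661e-01]] [-0.00713548  0.57261853  1.09108614]
gauge_grip [([323, 240], 0.57)]
gauge_tip [([254, 202], 0.73), ([473, 226], 0.61), ([254, 162], 0.3)]
gauge [([255, 204], 0.57), ([323, 239], 0.51)]
stand_top [([291, 264], 0.83), ([394, 164], 0.55), ([324, 237], 0.53), ([373, 205], 0.18)]
gap_a [([377, 212], 0.79), ([248, 205], 0.63)]
bolt_a_top [([392, 165], 0.4)]
locker_a [([254, 205], 0.83), ([372, 203], 0.62)]
jar_mid [([322, 152], 0.62)]
mug_mid [([152, 246], 0.57)]
tape_mid [([473, 229], 0.64)]
```

View pics/side0.png

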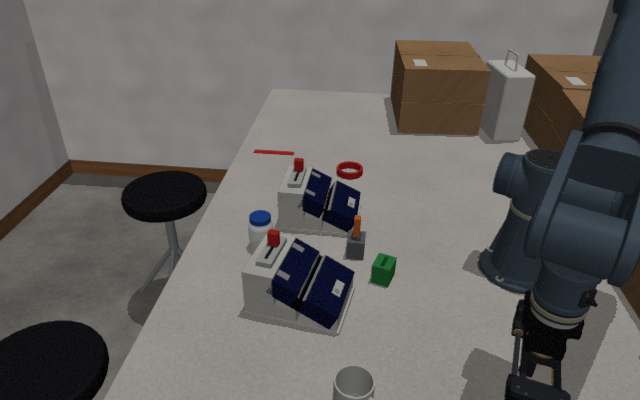

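View pics/top0.png

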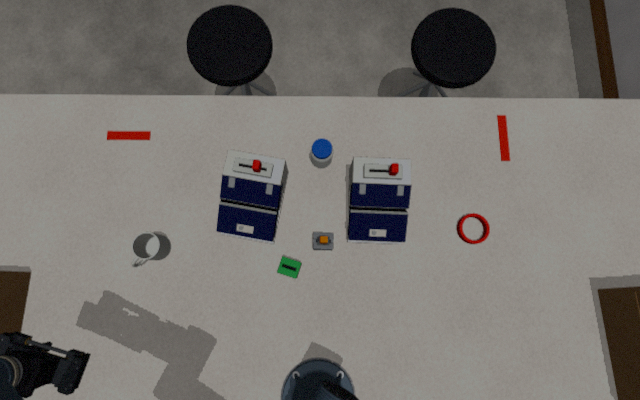

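```bash
python3 - <<'E'
import cv2,numpy as np
s=cv2.imread("pics/side0.png");t=cv2.imread("pics/top0.png")
cv2.imwrite("pics/crop_t.png",cv2.resize(t[135:285,210:420],(798,570),interpolation=cv2.INTER_CUBIC))
cv2.imwrite("pics/crop_s.png",cv2.resize(s[145:330,230:410],None,fx=3.2,fy=3.2,interpolation=cv2.INTER_CUBIC))
E
```

```text
(no output)
```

View pics/crop_t.png

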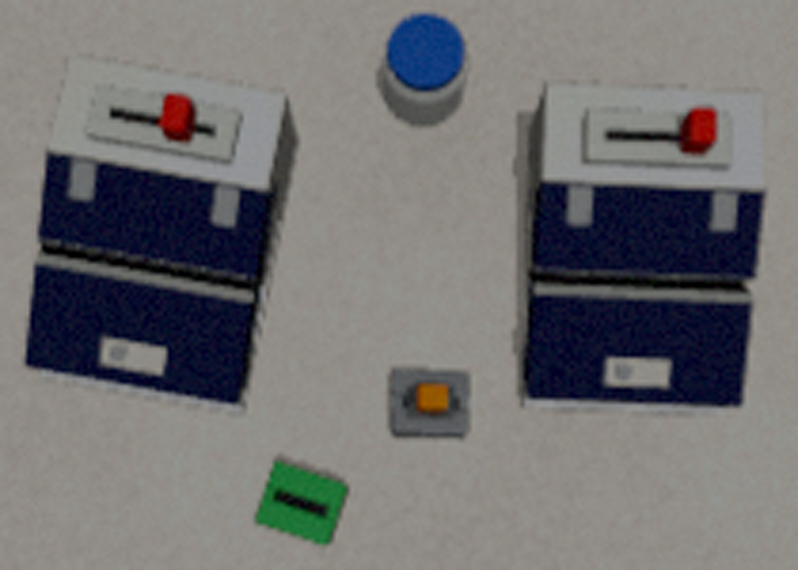

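View pics/crop_s.png

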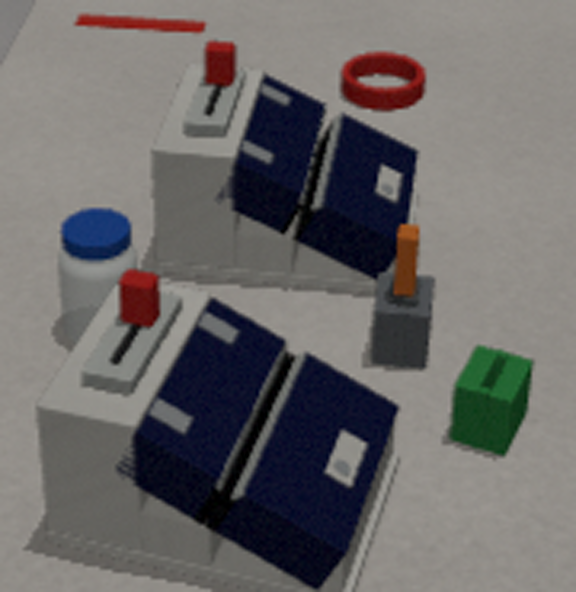

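```bash
cat > geo.py <<'E'
import numpy as np
from scipy.optimize import least_squares
C={"side":(499.486,315.704,204.609,np.array([[-0.99392708,-0.1095522,0.01035762],[-0.06760667,0.53367042,-0.8429859],[0.0868234,-0.83856675,-0.53783594]]),np.array([0.5597244,0.17900982,1.38847108])),
"top":(372.612,320.2513,200.9119,np.array([[-7.85062227e-04,-9.99792402e-01,2.03601694e-02],[-9.84058186e-01,-2.84857107e-03,-1.77823993e-01],[1.77845074e-01,-2.01751943e-02,-9.83851661e-01]]),np.array([-0.00713548,0.57261853,1.09108614]))}
def proj(c,X):
    f,cx,cy,R,t=C[c];P=np.asarray(X)@R.T+t
    return P[...,:2]/P[...,2:]*f+[cx,cy]
def Rz(a): return np.array([[np.cos(a),-np.sin(a),0],[np.sin(a),np.cos(a),0],[0,0,1]])
def fit(obs,x0,free_z=True):
    def r(p):
        o=[]
        for c,m,px in obs: o.append(proj(c,Rz(p[3])@(np.array(m)/1000)+p[:3])-px)
        return np.r_[np.ravel(o), ]
    s=least_squares(r,x0,loss="soft_l1",x_scale=[.01,.01,.01,.1])
    return s.x,r(s.x).reshape(-1,2)
def unc(c,u,v): return (210+u/3.8,135+v/3.8) if c=="top" else (230+u/3.2,145+v/3.2)
E
python3 - <<'E'
from geo import *
np.set_printoptions(precision=4,suppress=True)
b,f,g=119,41,-30
L=[("top",(b,85,138),67,60),("top",(b,-85,138),285,92),("top",(f,85,138),47,153),("top",(f,-85,138),267,190),("top",(g,85,100),42,255),("top",(g,-85,100),257,289),
("side",(b,85,138),40,405),("side",(f,85,138),137,432),("side",(f,-85,138),210,298),("side",(g,85,100),222,497),("side",(g,-85,100),297,350)]
Rr=[("top",(b,85,138),547,85),("top",(b,-85,138),762,93),("top",(f,85,138),537,185),("top",(f,-85,138),760,190),("top",(g,85,100),530,283),("top",(g,-85,100),750,292),
("side",(b,85,138),153,148),("side",(f,85,138),235,182),("side",(f,-85,138),262,72),("side",(g,85,100),293,230),("side",(g,-85,100),334,111)]
G=[("top",(0,0,126),433,397),("side",(0,0,126),408,228),("side",(0,0,64),404,294),("top",(25,30,60),392,370),("top",(25,-30,60),470,370),("top",(-25,-30,60),470,437),("top",(-25,30,60),390,435)]
for n,o,x0 in(("L",L,[.6,.2,0,-.1]),("R",Rr,[.6,-.15,0,0]),("G",G,[.5,0,0,0])):
    x,r=fit([(c,m,unc(c,u,v)) for c,m,u,v in o],x0)
    print(n,x[:3],np.degrees(x[3]),"\n",r.T)
    if n!="G":
        for k,m in(("gap",(-30,0,100)),("roofc",(75,0,138))): print(k,Rz(x[3])@(np.array(m)/1000)+x[:3])
# bolt tops: crop px of top-face centres -> travel
E
```

```text
L [ 0.5773  0.1991 -0.0066] -9.537383287545072 
 [[ 0.3313  0.6119 -0.094   0.4049 -0.8185 -0.3279 -1.0421  0.3509  0.2342
   3.564  -0.4612]
 [-1.1597  0.0618  0.0793  0.1502 -0.4107  0.2671  2.3455  0.2669 -0.2174
  -1.5749  0.164 ]]
gap [0.5478 0.204  0.0934]
roofc [0.6513 0.1866 0.1314]
R [ 0.5665 -0.1786 -0.0058] -2.355173492170104 
 [[-1.5989 -0.0672  0.3568  0.5381  0.2552 -0.0943 -0.6951 -0.0159  0.6565
   5.8009 -0.0859]
 [-0.5512 -0.0472 -0.777   0.4972 -0.141  -0.0302  2.5659 -5.7258  1.1139
  -7.5445  1.1453]]
gap [ 0.5365 -0.1773  0.0942]
roofc [ 0.6414 -0.1816  0.1322]
G [ 0.4498 -0.0153 -0.0011] -0.7831595385094188 
 [[-0.0002  0.269   0.2937  0.2197 -0.3169 -0.4279  0.4743]
 [-0.237   1.1431 -1.2253  0.0546  0.3504 -0.5046 -0.2604]]
```

```bash
cat >> geo.py <<'E'
from scipy.spatial.transform import Rotation as Ro
def plan(P,R,p1,R1,n):
    """n rows of (mm, rad) in tool axes taking pose P,R to p1,R1"""
    rv=Ro.from_matrix(R.T@R1).as_rotvec()
    out=[];d=(np.array(p1)-P)/n
    for k in range(n):
        Rk=R@Ro.from_rotvec(rv*k/n).as_matrix()
        out.append([round(float(a),1) for a in Rk.T@d*1000]+[round(float(a),3) for a in rv/n])
    return out
def tool(yaw,tilt=0,flip=1):
    """closes along locker x; leaning tilt deg to the front"""
    Rg=Rz(np.radians(yaw))@Ro.from_euler('y',-tilt,degrees=True).as_matrix()
    x,y,z=Rg.T
    return np.column_stack([flip*y,flip*x,-z])
E
python3 - <<'E'
from geo import *
from rig import bot
np.set_printoptions(precision=4,suppress=True)
b,f,g=119,41,-30
L=[("top",(b,85,138),67,60),("top",(b,-85,138),285,92),("top",(f,85,138),47,153),("top",(f,-85,138),267,190),("top",(g,85,100),42,255),("top",(g,-85,100),257,289)]
Rr=[("top",(b,-85,138),762,93),("top",(f,85,138),537,185),("top",(f,-85,138),760,190),("top",(g,85,100),530,283),("top",(g,-85,100),750,292)]
for n,o,x0 in(("L",L,[.6,.2,-.1]),("R",Rr,[.6,-.15,0])):
    for z in (0,-.003):
        ob=[(c,m,unc(c,u,v)) for c,m,u,v in o]
        F=lambda p:np.ravel([proj(c,Rz(p[2])@(np.array(m)/1000)+[p[0],p[1],z])-px for c,m,px in ob])
        s=least_squares(F,x0);x=s.x
        print(n,z,x[:2],np.degrees(x[2]),abs(s.fun).max())
        print([Rz(x[2])@(np.array(m)/1000)+[x[0],x[1],0] for m in((-30,0,100),(75,0,192))])
s=bot.read_state();print(s)
P=np.array(s["position"]);R=np.array(s["tcp_rot"])
for fl in(1,-1): print(fl,plan(P,R,[.45,-.0153,.18],tool(-.8,0,fl),17)[::4])
E
```

```text
L 0 [0.5752 0.1974] -8.81412737501832 0.8963536844374858
[array([0.5456, 0.202 , 0.1   ]), array([0.6493, 0.186 , 0.192 ])]
L -0.003 [0.5759 0.1979] -8.809396750477257 0.805777286111919
[array([0.5463, 0.2025, 0.1   ]), array([0.65  , 0.1865, 0.192 ])]
R 0 [ 0.5648 -0.177 ] -1.9478139715546265 0.47058226508238477
[array([ 0.5348, -0.176 ,  0.1   ]), array([ 0.6397, -0.1795,  0.192 ])]
R -0.003 [ 0.5654 -0.1776] -1.9524847849696214 0.4530583276851132
[array([ 0.5354, -0.1766,  0.1   ]), array([ 0.6404, -0.1802,  0.192 ])]
{'time_s': 1.1, 'joint_positions': array([ 63.6265,  30.2255,  82.0878,  -0.0005,  67.6897, -10.2283]), 'qvel': array([-0.0441, -0.0274, -0.0535, -0.0211,  0.0081, -0.0509]), 'tau': array([  0.0009, -44.003 , -17.6988,   0.0634,   0.0505,   0.    ]), 'position': array([0.1738, 0.6003, 0.2365]), 'tcp_rot': array([[-0.9606,  0.2781, -0.    ],
       [ 0.2781,  0.9606, -0.0001],
       [ 0.    , -0.0001, -1.    ]]), 'force': array([0.2127, 0.0121, 0.4655]), 'moment': array([-0.0044,  0.0244,  0.033 ]), 'grasp_force': 0.0, 'opening': 1.0034029307068593}
1 [[-25.7, -30.3, 3.3, -0.0, 0.0, 0.077], [-33.6, -21.1, 3.3, -0.0, 0.0, 0.077], [-38.4, -10.0, 3.3, -0.0, 0.0, 0.077], [-39.6, 2.1, 3.3, -0.0, 0.0, 0.077], [-37.2, 13.9, 3.3, -0.0, 0.0, 0.077]]
-1 [[-25.7, -30.3, 3.3, -0.0, -0.0, -0.108], [-10.6, -38.2, 3.3, -0.0, -0.0, -0.108], [6.4, -39.2, 3.3, -0.0, -0.0, -0.108], [22.2, -32.9, 3.3, -0.0, -0.0, -0.108], [34.0, -20.5, 3.3, -0.0, -0.0, -0.108]]
```

Call:
play_rows --moves '[[[-25.7, -30.3, 3.3, 0, 0, 0.077], [-28, -28.2, 3.3, 0, 0, 0.077], [-30, -26, 3.3, 0, 0, 0.077], [-31.9, -23.6, 3.3, 0, 0, 0.077], [-33.6, -21.1, 3.3, 0, 0, 0.077]]]'

```text
time_s: 1.6
position: [0.2554, 0.4179, 0.2202]
tcp_rot: [[-0.784, 0.62, 0.001], [0.62, 0.784, 0.0], [-0.0, 0.001, -1.0]]
force: [0.9, 0.4, 0.5]
opening: 0.999
grasp_force: 0.0
```

Call:
play_rows --moves '[[[-35.2, -18.4, 3.3, 0, 0, 0.077], [-36.5, -15.7, 3.3, 0, 0, 0.077], [-37.6, -12.8, 3.3, 0, 0, 0.077], [-38.5, -9.9, 3.3, 0, 0, 0.077], [-39.1, -6.9, 3.3, 0, 0, 0.077]]]'

```text
time_s: 2.1
position: [0.337, 0.2366, 0.2038]
tcp_rot: [[-0.494, 0.87, 0.001], [0.87, 0.494, 0.0], [-0.0, 0.001, -1.0]]
force: [0.2, -0.3, -0.1]
opening: 1.003
grasp_force: 0.0
```

Call:
play_rows --moves '[[[-39.5, -3.9, 3.3, 0, 0, 0.077], [-39.7, -0.8, 3.3, 0, 0, 0.077], [-39.7, 2.2, 3.3, 0, 0, 0.077], [-39.4, 5.3, 3.3, 0, 0, 0.077], [-38.9, 8.3, 3.3, 0, 0, 0.077]]]'

```text
time_s: 2.6
position: [0.4183, 0.0549, 0.1872]
tcp_rot: [[-0.13, 0.992, 0.001], [0.992, 0.13, -0.0], [-0.0, 0.001, -1.0]]
force: [0.5, 0.8, -0.4]
opening: 1.0
grasp_force: 0.0
```

Call:
play_rows --moves '[[[-38.1, 11.2, 3.3, 0, 0, 0.077], [-37.1, 14.2, 3.3, 0, 0, 0.077], [0, 0, 0, 0, 0, 0], [0, 0, 0, 0, 0, 0]]]'

```text
time_s: 3.0
position: [0.4501, -0.0167, 0.1804]
tcp_rot: [[0.022, 1.0, -0.0], [1.0, -0.022, 0.0], [0.0, -0.0, -1.0]]
force: [0.0, 0.7, -0.2]
opening: 0.996
grasp_force: 0.0
```

Call:
play_rows --moves '[[[1.4, 0, 25, 0, 0, 0.009], [0, 0, 25, 0, 0, 0], [0, 0, 20, 0, 0, 0], [0, 0, 15, 0, 0, 0], [0, 0, 0, 0, 0, 0]]]'

```text
time_s: 3.5
position: [0.4479, -0.0128, 0.0942]
tcp_rot: [[0.027, 1.0, -0.005], [1.0, -0.027, 0.002], [0.001, -0.005, -1.0]]
force: [1.0, 0.1, -0.1]
opening: 0.998
grasp_force: 0.0
```

Call:
play_rows --moves '[[[0, 0, 0, 0, 0, 0], [0, 0, 0, 0, 0, 0], [0, 0, 0, 0, 0, 0], [0, 0, 0, 0, 0, 0], [0, 0, 0, 0, 0, 0]]]' --fingers -1

```text
time_s: 4.0
position: [0.4502, -0.0146, 0.0959]
tcp_rot: [[0.029, 1.0, 0.001], [1.0, -0.029, -0.0], [-0.0, 0.001, -1.0]]
force: [0.5, 0.8, -0.1]
opening: 0.63
grasp_force: 0.0
```

Call:
play_rows --moves '[[[0, 0, 0, 0, 0, 0], [0, 0, 0, 0, 0, 0], [0, 0, 0, 0, 0, 0]]]'

```text
time_s: 4.3
position: [0.45, -0.0145, 0.0954]
tcp_rot: [[0.029, 1.0, -0.0], [1.0, -0.029, 0.0], [0.0, -0.0, -1.0]]
force: [-0.6, 1.1, 0.3]
opening: 0.353
grasp_force: 0.0
```

Call:
play_rows --moves '[[[0, 0, 0, 0, 0, 0], [0, 0, 0, 0, 0, 0], [0, 0, 0, 0, 0, 0], [0, 0, 0, 0, 0, 0]]]'

```text
time_s: 4.7
position: [0.4498, -0.0144, 0.0954]
tcp_rot: [[0.029, 1.0, -0.0], [1.0, -0.029, 0.0], [0.0, -0.0, -1.0]]
force: [1.0, -0.2, -1.0]
opening: 0.203
grasp_force: 30.0
```

Call:
play_rows --moves '[[[0, 0, -4, 0, 0, 0], [0, 0, -10, 0, 0, 0], [0, 0, -15, 0, 0, 0], [0, 0, -15, 0, 0, 0], [0, 0, -10, 0, 0, 0]]]'

```text
time_s: 5.2
position: [0.4503, -0.0145, 0.151]
tcp_rot: [[0.029, 1.0, 0.002], [1.0, -0.029, -0.0], [-0.0, 0.002, -1.0]]
force: [0.3, -0.3, -1.1]
opening: 0.206
grasp_force: 30.0
```

```bash
cat > go.py <<'E'
import sys
from geo import *
from rig import bot
G={"L":((.5460,.2023,.099),-8.8),"R":((.5352,-.1763,.099),-1.95)}
def tgt(k,d):
    p,yaw=G[k];R=tool(yaw,25);return np.array(p)-R[:,2]*(d+75)/1000,R
s=bot.read_state();P=np.array(s["position"]);R=np.array(s["tcp_rot"])
if __name__=="__main__":
    p,r=tgt(sys.argv[1],float(sys.argv[2]));print(p)
    for x in plan(P,R,p,r,int(sys.argv[3])):print(x)
E
python3 go.py L 60 8
```

```text
[0.48961815 0.21102837 0.22135155]
[28.3, 4.1, -8.8, -0.054, -0.003, 0.015]
[28.4, 4.1, -8.7, -0.054, -0.003, 0.015]
[28.4, 4.2, -8.5, -0.054, -0.003, 0.015]
[28.4, 4.2, -8.4, -0.054, -0.003, 0.015]
[28.5, 4.2, -8.3, -0.054, -0.003, 0.015]
[28.5, 4.2, -8.1, -0.054, -0.003, 0.015]
[28.5, 4.2, -8.0, -0.054, -0.003, 0.015]
[28.6, 4.2, -7.9, -0.054, -0.003, 0.015]
```

Call:
play_rows --moves '[[[28.3, 4.1, -20, -0.054, -0.003, 0.015], [28.4, 4.1, -15, -0.054, -0.003, 0.015], [28.4, 4.2, -10, -0.054, -0.003, 0.015], [28.4, 4.2, -6, -0.054, -0.003, 0.015], [28.5, 4.2, -5, -0.054, -0.003, 0.015]]]'

```text
time_s: 5.7
position: [0.475, 0.1275, 0.2082]
tcp_rot: [[0.106, 0.958, 0.268], [0.994, -0.101, -0.033], [-0.004, 0.27, -0.963]]
force: [0.5, 0.1, -1.2]
opening: 0.204
grasp_force: 30.0
```

Call:
play_rows --moves '[[[28.5, 4.2, -4, -0.054, -0.003, 0.015], [28.5, 4.2, -4, -0.054, -0.003, 0.015], [28.6, 4.2, -4, -0.054, -0.003, 0.015], [0, 0, 0, 0, 0, 0], [0, 0, 0, 0, 0, 0]]]'

```text
time_s: 6.2
position: [0.4925, 0.2109, 0.2221]
tcp_rot: [[0.148, 0.898, 0.414], [0.989, -0.135, -0.061], [0.001, 0.418, -0.908]]
force: [0.1, -0.4, -0.7]
opening: 0.207
grasp_force: 30.0
```

```bash
python3 go.py L 12 2; python3 -c "
from geo import *;from rig import bot;import cv2
for n in('side','top'):
    p=bot.capture(n);im=p['image']
    s=bot.read_state();T=np.array(s['position']);R=np.array(s['tcp_rot'])
    e=proj(n,T+R[:,2]*.075);print(n,e,proj(n,[.546,.2023,.099]),[(d['centre'],d['confidence']) for d in bot.pinpoint(p,'gauge_tip')[:2]])
    u,v=e.astype(int);c=im[v-45:v+45,u-60:u+60]
    cv2.imwrite('pics/c_'+n+'1.png',cv2.resize(c,None,fx=6,fy=6,interpolation=cv2.INTER_CUBIC))
"
python3 -c "
import cv2,numpy as np
a,b=[cv2.imread('pics/c_%s1.png'%n) for n in('side','top')]
cv2.imwrite('pics/pair1.png',cv2.resize(np.hstack([a,b]),(800,300)))"
```

```text
[0.50966503 0.20792495 0.17784878]
[-0.2, -1.4, 23.7, -0.003, -0.002, 0.002]
[-0.2, -1.4, 23.7, -0.003, -0.002, 0.002]
side [323.43226434 256.97710961] [314.01701834 273.2127771 ] [([318.7, 216.6], 0.64), ([327.5, 256.7], 0.6)]
top [244.49846288 211.35106703] [248.99823996 206.7895524 ] [([471.7, 229.1], 0.49), ([252.4, 161.7], 0.46)]
```

View pics/pair1.png

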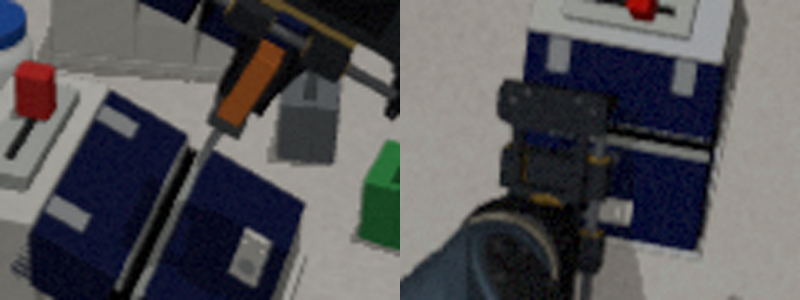

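Call:
play_rows --moves '[[[-0.2, -1.4, 18, -0.003, -0.002, 0.002], [-0.2, -1.4, 18, -0.003, -0.002, 0.002], [0, 0, 8, 0, 0, 0], [0, 0, 0, 0, 0, 0]]]'

```text
time_s: 6.8
position: [0.5091, 0.2066, 0.1798]
tcp_rot: [[0.157, 0.895, 0.417], [0.988, -0.142, -0.067], [-0.001, 0.422, -0.906]]
force: [0.7, -0.5, -0.4]
opening: 0.204
grasp_force: 30.0
```

```bash
cat > near.py <<'E'
from geo import *;from rig import bot;import cv2,sys
k=sys.argv[1];p=bot.capture('side');im=p['image'];import go
T=np.array(go.P);R=np.array(go.R);tip=T+R[:,2]*.075
g,y=go.G[k];Rg=Rz(np.radians(y))@Ro.from_euler('y',-25,degrees=True).as_matrix()
print('tip in gap frame mm',Rg.T@(tip-np.array(g))*1000)
u,v=proj('side',tip).astype(int);print(u,v)
c=cv2.resize(im[v-37:v+37,u-50:u+50],(800,592),interpolation=cv2.INTER_CUBIC)
def dot(X,col):
    a=(proj('side',X)-[u-50,v-37]+.5)*8;cv2.circle(c,(int(a[0]),int(a[1])),4,col,-1)
dot(tip,(0,255,0))
for w in(-60,0,60):
  dot(np.array(g)+Rg@[.009,w/1000,0],(255,0,255));dot(np.array(g)+Rg@[-.009,w/1000,0],(0,255,255))
cv2.imwrite(sys.argv[2],c)
E
python3 near.py L pics/n1.png
```

```text
tip in gap frame mm [ 0.99290911 -1.18155101 14.57916924]
316 268
```

View pics/n1.png

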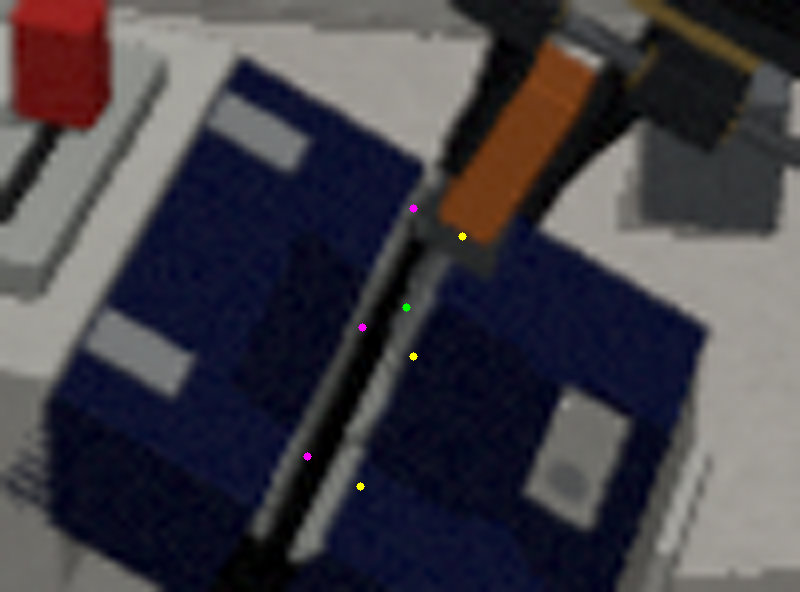

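Call:
play_rows --moves '[[[1, -0.5, 4, 0, 0, 0], [0, 0, 4, 0, 0, 0], [0, 0, 3, 0, 0, 0], [0, 0, 3, 0, 0, 0], [0, 0, 2, 0, 0, 0]]]'

```text
time_s: 7.35
position: [0.5156, 0.2078, 0.1661]
tcp_rot: [[0.155, 0.894, 0.419], [0.988, -0.14, -0.065], [0.0, 0.424, -0.905]]
force: [0.0, 0.3, -1.0]
opening: 0.205
grasp_force: 30.0
```

Call:
play_rows --moves '[[[0, 0, 2, 0, 0, 0], [0, 0, 2, 0, 0, 0], [0, 0, 2, 0, 0, 0], [0, 0, 2, 0, 0, 0]]]'

```text
time_s: 7.75
position: [0.519, 0.2072, 0.1589]
tcp_rot: [[0.155, 0.894, 0.419], [0.988, -0.141, -0.066], [0.0, 0.424, -0.905]]
force: [-0.2, 0.2, -0.3]
opening: 0.202
grasp_force: 30.0
```

```bash
python3 near.py L pics/n2.png; python3 go.py L -40 1
```

```text
tip in gap frame mm [ 0.46582694  0.59018533 -9.37211518]
312 275
[0.53138248 0.20456291 0.13072077]
[-0.6, -0.4, 30.6, 0.002, 0.001, -0.002]
```

Call:
play_rows --moves '[[[0, -0.3, 2, 0, 0, 0], [0, 0, 2, 0, 0, 0], [0, 0, 2, 0, 0, 0], [0, 0, 0, 0, 0, 0]]]'

```text
time_s: 8.2
position: [0.5196, 0.2075, 0.157]
tcp_rot: [[0.154, 0.893, 0.423], [0.988, -0.14, -0.065], [0.001, 0.428, -0.904]]
force: [-17.7, 1.9, 30.7]
opening: 0.207
grasp_force: 30.0
```

Call:
play_rows --moves '[[[0, 0, 2, 0, 0, 0], [0, 0, 2, 0, 0, 0], [0, 0, 2, 0, 0, 0], [0, 0, 0, 0, 0, 0]]]'

```text
time_s: 8.6
position: [0.5219, 0.2076, 0.1522]
tcp_rot: [[0.154, 0.893, 0.424], [0.988, -0.14, -0.064], [0.002, 0.428, -0.904]]
force: [-20.8, 3.2, 35.7]
opening: 0.205
grasp_force: 30.0
```

Call:
play_rows --moves '[[[0, 0, -5, 0, 0, 0], [0, 0, -10, 0, 0, 0], [0, 0, -15, 0, 0, 0], [0, 0, -15, 0, 0, 0], [0, 0, -15, 0, 0, 0]]]'

```text
time_s: 9.1
position: [0.4982, 0.2103, 0.2026]
tcp_rot: [[0.156, 0.895, 0.419], [0.988, -0.141, -0.066], [0.0, 0.424, -0.906]]
force: [0.1, 0.2, -0.7]
opening: 0.207
grasp_force: 30.0
```

```bash
python3 near.py L pics/n3.png
```

```text
tip in gap frame mm [ 0.92971867  1.07316292 41.17736548]
320 262
```

View pics/n3.png

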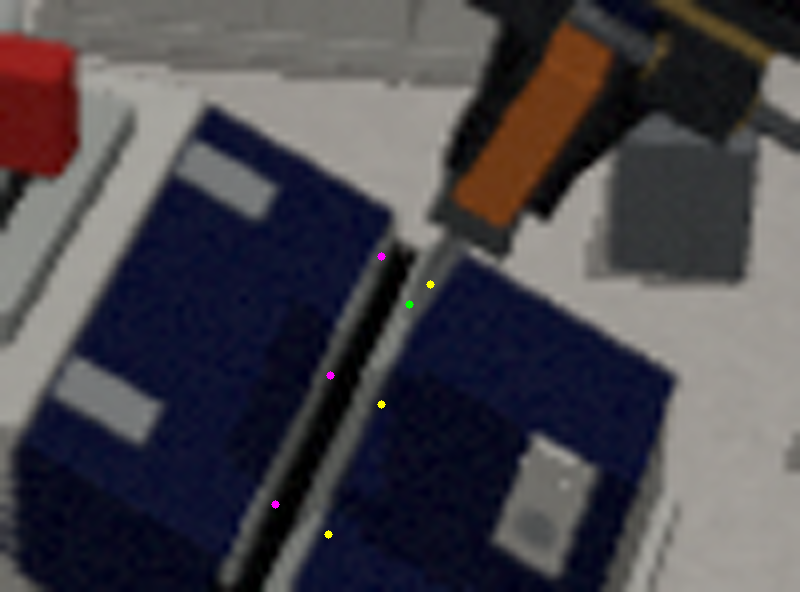

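```bash
sed -i 's/(d+75)/(d+68)/' go.py; sed -i 's/\.075/.068/' near.py; python3 go.py R 45 9
```

```text
[ 0.48747179 -0.17467499  0.20141278]
[-42.5, 4.8, 2.6, 0.0, 0.006, -0.012]
[-42.6, 4.3, 2.3, 0.0, 0.006, -0.012]
[-42.6, 3.8, 2.1, 0.0, 0.006, -0.012]
[-42.7, 3.2, 1.9, 0.0, 0.006, -0.012]
[-42.7, 2.7, 1.6, 0.0, 0.006, -0.012]
[-42.8, 2.2, 1.4, 0.0, 0.006, -0.012]
[-42.8, 1.7, 1.1, 0.0, 0.006, -0.012]
[-42.8, 1.1, 0.9, 0.0, 0.006, -0.012]
[-42.8, 0.6, 0.7, 0.0, 0.006, -0.012]
```

Call:
play_rows --moves '[[[-25, 4.8, 0, 0, 0.006, -0.012], [-42.6, 4.3, 2, 0, 0.006, -0.012], [-42.6, 3.8, 2, 0, 0.006, -0.012], [-42.7, 3.2, 2, 0, 0.006, -0.012], [-42.7, 2.7, 2, 0, 0.006, -0.012]]]'

```text
time_s: 9.65
position: [0.4948, 0.0394, 0.2024]
tcp_rot: [[0.096, 0.903, 0.419], [0.995, -0.088, -0.038], [0.003, 0.421, -0.907]]
force: [0.4, 0.5, -1.1]
opening: 0.208
grasp_force: 30.0
```

Call:
play_rows --moves '[[[-42.8, 2.2, 2, 0, 0.006, -0.012], [-42.8, 1.7, 2, 0, 0.006, -0.012], [-42.8, 1.1, 1, 0, 0.006, -0.012], [-42.8, 0.6, 1, 0, 0.006, -0.012], [-17.5, 0, 0, 0, 0, 0]]]'

```text
time_s: 10.15
position: [0.4897, -0.1305, 0.1992]
tcp_rot: [[0.054, 0.906, 0.419], [0.999, -0.05, -0.021], [0.002, 0.42, -0.908]]
force: [-0.8, 0.3, -0.8]
opening: 0.205
grasp_force: 30.0
```

Call:
play_rows --moves '[[[0, 0, 10, 0, 0, 0], [0, 0, 10, 0, 0, 0], [0, 0, 5, 0, 0, 0], [0, 0, 0, 0, 0, 0]]]'

```text
time_s: 10.55
position: [0.4988, -0.1248, 0.1751]
tcp_rot: [[0.048, 0.908, 0.415], [0.999, -0.046, -0.015], [0.006, 0.416, -0.91]]
force: [-0.8, -0.2, -0.2]
opening: 0.204
grasp_force: 30.0
```

```bash
python3 near.py R pics/n4.png; python3 go.py R 5 1
```

```text
tip in gap frame mm [-2.54928275 50.13411216 17.45072212]
332 197
[ 0.50436673 -0.17525022  0.16516047]
[-50.1, 2.9, 12.5, -0.007, 0.001, -0.015]
```

View pics/n4.png

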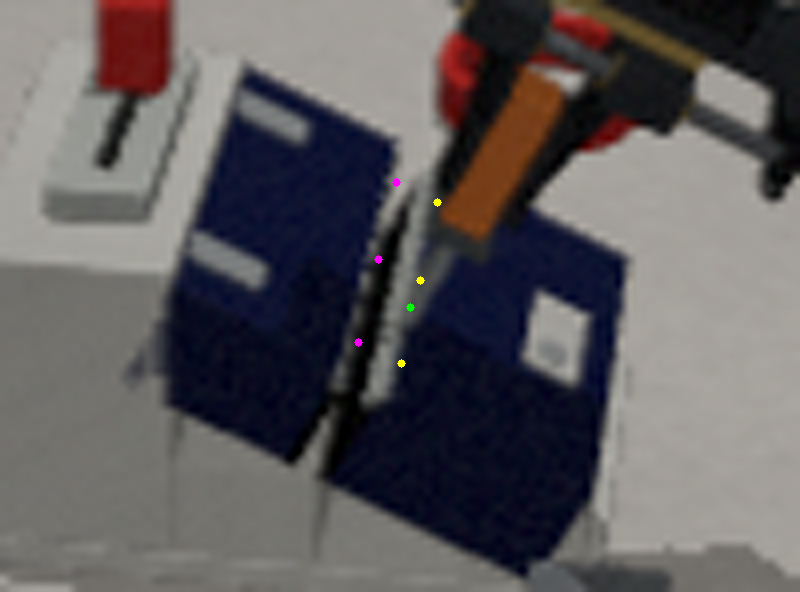

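Call:
play_rows --moves '[[[-20, 1.5, 0, 0, 0, -0.007], [-20, 1.5, 0, 0, 0, -0.007], [-10, 0.8, 4, 0, 0, 0], [0, 0, 4, 0, 0, 0], [0, 0, 0, 0, 0, 0]]]'

```text
time_s: 11.1
position: [0.5034, -0.1753, 0.1699]
tcp_rot: [[0.037, 0.908, 0.416], [0.999, -0.033, -0.015], [0.0, 0.417, -0.909]]
force: [0.3, -0.1, -0.5]
opening: 0.204
grasp_force: 30.0
```

```bash
python3 near.py R pics/n5.png; python3 go.py R 0 1
```

```text
tip in gap frame mm [0.4725452  0.25540917 9.81431696]
332 190
[ 0.5064786  -0.17532212  0.16062893]
[-0.3, -0.9, 9.8, -0.007, 0.001, -0.002]
```

View pics/n5.png

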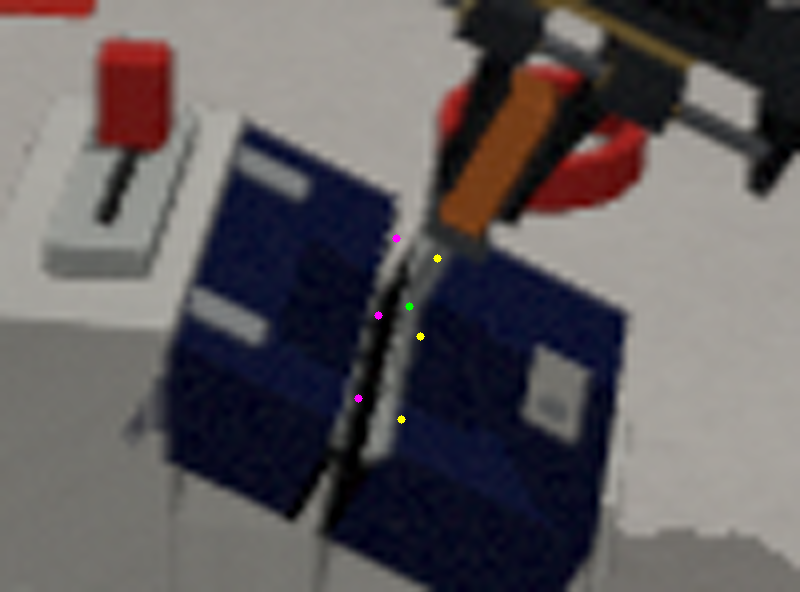

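Call:
play_rows --moves '[[[0, 0, 3, -0.007, 0, 0], [0, 0, 3, 0, 0, 0], [0, 0, 3, 0, 0, 0], [0, 0, 2, 0, 0, 0], [0, 0, 2, 0, 0, 0]]]'

```text
time_s: 11.65
position: [0.5093, -0.1763, 0.1586]
tcp_rot: [[0.037, 0.905, 0.424], [0.999, -0.033, -0.017], [-0.001, 0.424, -0.906]]
force: [0.1, -0.3, -1.8]
opening: 0.208
grasp_force: 30.0
```

Call:
play_rows --moves '[[[0, 0, 2, 0, 0, 0], [0, 0, 2, 0, 0, 0], [0, 0, 2, 0, 0, 0], [0, 0, 0, 0, 0, 0]]]'

```text
time_s: 12.05
position: [0.5118, -0.1766, 0.1531]
tcp_rot: [[0.037, 0.905, 0.424], [0.999, -0.033, -0.017], [-0.001, 0.424, -0.906]]
force: [0.1, -0.2, -0.9]
opening: 0.204
grasp_force: 30.0
```

Call:
play_rows --moves '[[[0, 0, 2, 0, 0, 0], [0, 0, 2, 0, 0, 0], [0, 0, 0, 0, 0, 0]]]'

```text
time_s: 12.35
position: [0.5135, -0.1766, 0.1495]
tcp_rot: [[0.037, 0.905, 0.424], [0.999, -0.033, -0.017], [-0.001, 0.424, -0.906]]
force: [-0.1, 0.0, -0.2]
opening: 0.208
grasp_force: 30.0
```

Call:
play_rows --moves '[[[0, 0, 2, 0, 0, 0], [0, 0, 2, 0, 0, 0], [0, 0, 0, 0, 0, 0]]]'

```text
time_s: 12.65
position: [0.5152, -0.1767, 0.1459]
tcp_rot: [[0.037, 0.905, 0.424], [0.999, -0.033, -0.017], [-0.001, 0.424, -0.906]]
force: [0.5, 0.1, -0.2]
opening: 0.203
grasp_force: 30.0
```

Call:
play_rows --moves '[[[0, 0, 2, 0, 0, 0], [0, 0, 2, 0, 0, 0], [0, 0, 2, 0, 0, 0], [0, 0, 0, 0, 0, 0]]]'

```text
time_s: 13.05
position: [0.5178, -0.1768, 0.1404]
tcp_rot: [[0.037, 0.905, 0.424], [0.999, -0.033, -0.017], [-0.001, 0.424, -0.906]]
force: [-1.2, 0.3, -0.8]
opening: 0.205
grasp_force: 30.0
```

Call:
play_rows --moves '[[[0, 0, 3, 0, 0, 0], [0, 0, 3, 0, 0, 0], [0, 0, 3, 0, 0, 0], [0, 0, 2, 0, 0, 0], [0, 0, 0, 0, 0, 0]]]'

```text
time_s: 13.55
position: [0.5224, -0.1769, 0.1303]
tcp_rot: [[0.037, 0.905, 0.423], [0.999, -0.033, -0.017], [-0.001, 0.424, -0.906]]
force: [-1.4, -0.1, 0.1]
opening: 0.207
grasp_force: 30.0
```

Call:
play_rows --moves '[[[0, 0, 1, 0, 0, 0], [0, 0, 1, 0, 0, 0], [0, 0, 1, 0, 0, 0], [0, 0, 0, 0, 0, 0]]]'

```text
time_s: 13.95
position: [0.5237, -0.1771, 0.1279]
tcp_rot: [[0.037, 0.905, 0.424], [0.999, -0.033, -0.017], [-0.001, 0.424, -0.906]]
force: [0.4, -0.3, 0.2]
opening: 0.208
grasp_force: 30.0
```

Call:
play_rows --moves '[[[0, 0, 1, 0, 0, 0], [0, 0, 1, 0, 0, 0], [0, 0, 1, 0, 0, 0], [0, 0, 0, 0, 0, 0]]]'

```text
time_s: 14.35
position: [0.5246, -0.1771, 0.126]
tcp_rot: [[0.037, 0.905, 0.425], [0.999, -0.033, -0.018], [-0.002, 0.425, -0.905]]
force: [-4.6, -0.3, 6.7]
opening: 0.204
grasp_force: 30.0
```

Call:
play_rows --moves '[[[0, 0, 1, 0, 0, 0], [0, 0, 1, 0, 0, 0], [0, 0, 0, 0, 0, 0]]]'

```text
time_s: 14.65
position: [0.5247, -0.1771, 0.1259]
tcp_rot: [[0.037, 0.904, 0.426], [0.999, -0.032, -0.019], [-0.003, 0.426, -0.905]]
force: [-14.8, 0.1, 25.9]
opening: 0.206
grasp_force: 30.0
```

Call:
play_rows --moves '[[[0, 0, 0, 0, 0, 0], [0, 0, 0, 0, 0, 0], [0, 0, 0, 0, 0, 0], [0, 0, 0, 0, 0, 0], [0, 0, 0, 0, 0, 0]]]' --fingers 0.1

```text
time_s: 15.15
position: [0.5259, -0.1771, 0.1231]
tcp_rot: [[0.037, 0.905, 0.424], [0.999, -0.033, -0.017], [-0.001, 0.424, -0.906]]
force: [-0.2, -0.0, 0.1]
opening: 0.522
grasp_force: 0.0
```

```bash
sed -i 's/(u,v)=/(u,v)=/' near.py; python3 near.py R pics/n6.png
```

```text
tip in gap frame mm [  1.81714223  -1.268171   -42.18027551]
324 202
```

View pics/n6.png

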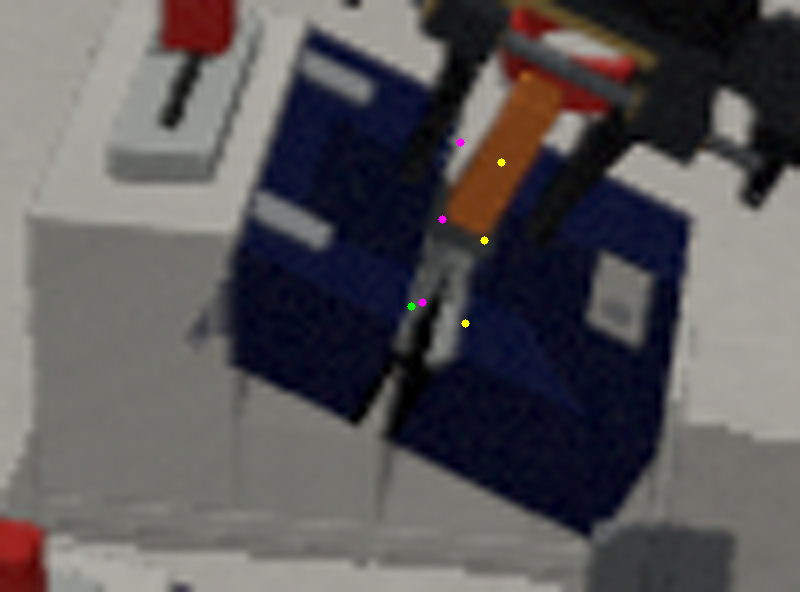

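Call:
play_rows --moves '[[[0, 0, -10, 0, 0, 0], [0, 0, -25, 0, 0, 0], [0, 0, -35, 0, 0, 0], [0, 0, -40, 0, 0, 0], [0, 0, -20, 0, 0, 0]]]'

```text
time_s: 15.7
position: [0.4701, -0.1751, 0.2433]
tcp_rot: [[0.037, 0.904, 0.425], [0.999, -0.032, -0.019], [-0.003, 0.425, -0.905]]
force: [0.8, -0.6, -0.3]
opening: 0.553
grasp_force: 0.0
```

```bash
cat > b.py <<'E'
from go import *
import sys
ly,z,n=float(sys.argv[1]),float(sys.argv[2]),int(sys.argv[3])
c=np.array([.6397,-.1795,0]);a=np.radians(-1.95);ax=np.array([-np.sin(a),np.cos(a),0])
print("local y now",(P-c)@ax*1000,"x",(P-c)@[np.cos(a),np.sin(a),0]*1000)
p=c+ax*ly/1000;p[2]=z
for x in plan(P,R,p,tool(-1.95),n):print(x)
E
python3 b.py -72 .26 6
python3 - <<'E'
from geo import *;from rig import bot;import cv2
p=bot.capture('top');im=cv2.cvtColor(p['image'],cv2.COLOR_BGR2HSV)
m=(((im[...,0]<6)|(im[...,0]>174))&(im[...,1]>150)&(im[...,2]>60)).astype(np.uint8)
n,l,st,ce=cv2.connectedComponentsWithStats(m)
for i in range(1,n):
    if st[i,4]>15: print(st[i],ce[i])
for t in(-30,-20,-10): print(t,proj('top',np.array([.6397,-.1795,.192])+np.array([.034,.999,0])*t/1000))
print([(d['centre'],d['confidence']) for d in bot.pinpoint(p,'bolt_a_top')])
E
```

```text
local y now -1.3239419878721774 x -169.60974629208715
[-11.7, 26.8, 9.6, 0.073, 0.001, -0.0]
[-11.7, 27.4, 7.6, 0.073, 0.001, -0.0]
[-11.7, 27.9, 5.5, 0.073, 0.001, -0.0]
[-11.7, 28.2, 3.5, 0.073, 0.001, -0.0]
[-11.8, 28.4, 1.4, 0.073, 0.001, -0.0]
[-11.8, 28.4, -0.7, 0.073, 0.001, -0.0]
[497 116  13  45 366] [503.05191257 138.13114754]
[107 131  43   9 325] [128.32615385 135.23692308]
[251 160  10  12  88] [256.23863636 165.59090909]
[389 164   9  11  83] [393.40963855 169.06024096]
[457 214  32  30 328] [472.82317073 228.15243902]
-30 [395.39436318 168.24428523]
-20 [391.75550349 168.10712807]
-10 [388.11563689 167.96993296]
[([393.8, 168.9], 0.63)]
```

Call:
play_rows --moves '[[[-12, 26.8, 9.6, 0.073, 0, 0], [-12, 27.4, 7.6, 0.073, 0, 0], [-12, 27.9, 5.5, 0.073, 0, 0], [-12, 28.2, 3.5, 0.073, 0, 0], [-12, 28.4, 1.4, 0.073, 0, 0]]]' --fingers -1

```text
time_s: 16.3
position: [0.6111, -0.2399, 0.2533]
tcp_rot: [[0.036, 0.997, 0.069], [0.999, -0.036, -0.003], [-0.0, 0.069, -0.998]]
force: [-0.8, -1.1, -0.4]
opening: 0.183
grasp_force: 0.0
```

Call:
play_rows --moves '[[[-12, 28.4, -0.7, 0.073, 0, 0], [0, 0, 0, 0, 0, 0], [0, 0, 0, 0, 0, 0], [0, 0, 0, 0, 0, 0], [0, 0, 0, 0, 0, 0]]]'

```text
time_s: 16.8
position: [0.6364, -0.2524, 0.2571]
tcp_rot: [[0.037, 0.999, -0.001], [0.999, -0.037, -0.0], [-0.0, -0.001, -1.0]]
force: [-0.1, 0.8, -0.5]
opening: 0.009
grasp_force: 0.0
```

```bash
python3 b.py -72 .176 4
```

```text
local y now -72.96332897356638 x -0.8595923173570075
[0.2, 0.2, 20.3, -0.0, 0.0, -0.001]
[0.2, 0.2, 20.3, -0.0, 0.0, -0.001]
[0.2, 0.2, 20.3, -0.0, 0.0, -0.001]
[0.2, 0.2, 20.3, -0.0, 0.0, -0.001]
```

Call:
play_rows --moves '[[[0.2, 0.2, 22, 0, 0, 0], [0.2, 0.2, 25, 0, 0, 0], [0.2, 0.2, 20, 0, 0, 0], [0.2, 0.2, 12, 0, 0, 0], [0, 0, 0, 0, 0, 0]]]'

```text
time_s: 17.3
position: [0.6369, -0.2517, 0.1771]
tcp_rot: [[0.037, 0.999, -0.003], [0.999, -0.037, 0.001], [0.001, -0.003, -1.0]]
force: [-0.4, 0.3, -0.8]
opening: 0.004
grasp_force: 0.0
```

Call:
play_rows --moves '[[[8, 0, 0, 0, 0, 0], [8, 0, 0, 0, 0, 0], [8, 0, 0, 0, 0, 0], [6, 0, 0, 0, 0, 0], [6, 0, 0, 0, 0, 0]]]'

```text
time_s: 17.8
position: [0.6406, -0.2163, 0.1797]
tcp_rot: [[0.036, 0.999, 0.002], [0.999, -0.036, -0.003], [-0.003, 0.002, -1.0]]
force: [0.2, -1.6, 1.2]
opening: 0.007
grasp_force: 0.8
```

Call:
play_rows --moves '[[[6, 0, 0, 0, 0, 0], [6, 0, 0, 0, 0, 0], [6, 0, 0, 0, 0, 0], [6, 0, 0, 0, 0, 0], [6, 0, 0, 0, 0, 0]]]'

```text
time_s: 18.3
position: [0.6411, -0.1861, 0.1785]
tcp_rot: [[0.037, 0.999, 0.0], [0.999, -0.037, -0.002], [-0.001, 0.0, -1.0]]
force: [1.4, -2.5, 0.8]
opening: 0.007
grasp_force: 0.8
```

Call:
play_rows --moves '[[[4, 0, 0, 0, 0, 0], [4, 0, 0, 0, 0, 0], [3, 0, 0, 0, 0, 0], [2, 0, 0, 0, 0, 0], [1, 0, 0, 0, 0, 0]]]'

```text
time_s: 18.8
position: [0.6415, -0.1744, 0.1785]
tcp_rot: [[0.036, 0.999, 0.0], [0.999, -0.036, -0.005], [-0.005, 0.0, -1.0]]
force: [0.2, -7.5, -0.8]
opening: 0.006
grasp_force: 3.7
```

Call:
play_rows --moves '[[[1, 0, 0, 0, 0, 0], [1, 0, 0, 0, 0, 0], [1, 0, 0, 0, 0, 0], [1, 0, 0, 0, 0, 0], [0, 0, 0, 0, 0, 0]]]'

```text
time_s: 19.3
position: [0.6415, -0.1742, 0.1786]
tcp_rot: [[0.037, 0.999, 0.0], [0.999, -0.037, -0.011], [-0.011, 0.001, -1.0]]
force: [-0.0, -12.2, -1.3]
opening: 0.006
grasp_force: 6.7
```

Call:
play_rows --moves '[[[-6, 0, 0, 0, 0, 0], [-14, 0, 0, 0, 0, 0], [-14, 0, 0, 0, 0, 0], [0, 0, -30, 0, 0, 0], [0, 0, -40, 0, 0, 0]]]'

```text
time_s: 19.8
position: [0.6385, -0.2026, 0.2462]
tcp_rot: [[0.038, 0.999, -0.007], [0.999, -0.038, 0.003], [0.002, -0.007, -1.0]]
force: [0.6, -0.0, 0.0]
opening: 0.006
grasp_force: 0.0
```

Call:
play_rows --moves '[[[-20, 0, -30, 0, 0, 0], [-40, 0, -20, 0, 0, 0], [-40, 0, 0, 0, 0, 0], [-40, 0, 0, 0, 0, 0], [-20, 0, 0, 0, 0, 0]]]'

```text
time_s: 20.3
position: [0.6335, -0.366, 0.2986]
tcp_rot: [[0.04, 0.999, -0.0], [0.999, -0.04, -0.002], [-0.002, -0.0, -1.0]]
force: [0.3, -1.3, -0.3]
opening: 0.004
grasp_force: 0.0
```

```bash
python3 - <<'E'
from geo import *;from rig import bot;import cv2
S={'top':'top','side':'side'}
for n in S:
    p=bot.capture(n);im=cv2.cvtColor(p['image'],cv2.COLOR_BGR2HSV)
    for nm,m in(('red',((im[...,0]<6)|(im[...,0]>174))&(im[...,1]>150)&(im[...,2]>60)),('orange',(im[...,0]>8)&(im[...,0]<20)&(im[...,1]>190)&(im[...,2]>90))):
        k,l,st,ce=cv2.connectedComponentsWithStats(m.astype(np.uint8))
        for i in range(1,k):
            if st[i,4]>25: print(n,nm,st[i],ce[i].round(1))
    for t in(-25,20,25,30): print(t,proj(n,np.array([.6397,-.1795,.192])+np.array([.034,.999,0])*t/1000))
    r=np.radians(25)
    for h in(4,66): print('handle',h,proj(n,np.array([.5352,-.1763,.1])+np.array([-np.sin(r),0.014,np.cos(r)])*h/1000))
print(bot.read_state()["time_s"],bot.read_state()["position"])
E
```

```text
top red [107 131  43   9 324] [128.4 135.2]
top red [251 160  10  12  89] [256.2 165.6]
top red [370 163   9  11  83] [373.7 168.1]
-25 [393.57505917 168.17571139]
20 [377.18999145 167.55811976]
25 [375.36816834 167.48945097]
30 [373.54609304 167.42077268]
handle 4 [378.75621624 211.08365464]
handle 66 [382.27760516 217.40264419]
side red [254 150  40   5 114] [273.8 152.1]
side red [337 162  26  17 287] [349.8 169.7]
side red [291 167   9  13 117] [295. 173.]
side red [268 230  12  17 177] [273.1 237.8]
side orange [330 174  14  20 112] [336.8 183.7]
-25 [298.90519258 159.96454111]
20 [296.29389951 166.91875879]
25 [295.99551981 167.71338326]
30 [295.69544134 168.5125318 ]
handle 4 [332.00710529 192.0241933 ]
handle 66 [341.24173244 176.65105497]
20.4 [ 0.6334902  -0.36526065  0.29775834]
```

```bash
python3 -c "
from rig import bot;print(bot.hand_in())"
```

```text
the job is handed in; nothing more can be done
None
```

The gauge stands fully inserted in the right-hand locker's gap (seen from the robot) with its guard down on the lids. That locker's red bolt is home against its stop, and the job is handed in. In the left locker the blade stopped about 10 mm down at roughly 40 N and the handle slipped about 7 mm in the grip.

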